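Dry run of a weighted glue-up

ROBOT

A 6-joint arm with a two-finger parallel gripper is mounted at the origin on a cart in front of the work surface, level with it; the furniture and walls round the work are solid. World frame = base frame: x ahead of the robot, y to its left, z up, the work surface at z = 0. Lengths are in mm, angles in rad, forces in N, time in s.
With the tool pointing down it reaches from about 300 to 775 mm from the base axis. Payload 14.6 kg.
Tool frame: the origin (TCP) lies at the very end of the fingers, on their centre line; the grasp point (between the pads) lies 19 mm behind it; z points along the fingers, y is the line along which they close (so a half turn about z gives the same grasp; the last joint's range is limited). The gripper opens to 94 mm and grips with 3 to 60 N. Pads are 16 mm wide; open, the fingers measure 119 mm over their backs; the gripper's body (75 mm by 177 mm) begins 78 mm behind the grasp point.
Start: joints at [-1.231, 0.3, 1.521, -0, 1.321, -0.067], TCP at [217.612, -505.108, 205.446] pointing down, gripper open.
Joint ranges: [-3.03, 3.03], [-0.79, 2.21], [0.23, 2.52], [-1.04, 4.18], [0, 3.07], [-2.55, 2.55]. Speed limits (rad/s): [2.22, 2.22, 2.57, 3.14, 3.14, 3.14].

INTERFACE

Orientations are given as [roll, pitch, yaw] about the fixed x, y, z axes, in that order (R = Rz(yaw) Ry(pitch) Rx(roll)).
In Python, from cell import manip gives the robot as it stands.
- The arm moves only by the tool servo_tool, never from a script. Its argument "motion" is a list that holds one entry, the list of rows, each a list of 7 numbers: the shift along the world's x, y, z as a fraction of full scale, then the turn, a rotation vector about the world's x, y, z as a fraction of full scale, then the closure, from 0 (fully open) to 1 (shut). In form: [[[x, y, z, rx, ry, rz, gripper], ...]]. A call has 1 to 10 rows; each row is the pose to reach, as a shift and turn from the pose commanded when the call began, turning the shorter way round; what a row does not reach only later rows make up. Full scale, the value 1, is 0.5 m for a shift and pi rad for a turn. A row lasts 1/10 s, in which the tool goes at most 50 mm and 8.59 degrees, less where a joint would pass 70% of its speed; a pose out of reach is approached as far as the arm can. A call with a number of a shift or a turn outside -1 to 1 is refused whole. A call with a gripper value outside its range is refused whole. The fingers move at their own pace and stop on an object; "newtons" is the grip in N (left out, the last holds). Time passes only in rows, so rows that repeat a pose let the fingers close. It gives the time, the measured TCP pose, the force, the opening and the grip force at its end, in the units of the state.
- manip.read_state(): the state, without advancing time (a new reading comes with each control period).
- manip.camera(name): name is "scene" or "top" or "wrist"; returns a dict with "frame" (384x512x3 uint8, red, green, blue), "range_z" (384x512 float32, mm along the optical axis (not along the pixel's ray), 0 where there is no reading), "vfov" (degrees; the focal length in pixels is half the picture's height over the tangent of half this angle, whatever the lens; pixels are square), "cx", "cy" (the principal point, pixels), "cam_to_world" (4x4, takes a point from camera to world coordinates). Camera axes: x right, y down, z forward; pixel columns grow to the right and rows downward; lengths in mm; the calibration is good to about 2 mm. A picture is of the moment at which its call begins.
- manip.sign_off(): hands the job in; it is judged then, once.
The state is a dict: "clock": time; "joints": joint angles; "qd": joint speeds; "effort": joint torques, N m; "eef_pos": TCP position; "eef_rot": TCP orientation; "wrist_force": force on the tool from outside, world axes, zero at the start; "moment": the same for the moment, N m; "finger_gap": finger opening in mm; "finger_force": force on a finger pad.
Only numpy, scipy, OpenCV 4.12 (cv2) and the standard library are available. Lean on these libraries where they do the work, as an engineer would, in place of code of your own. Each camera call takes 0.05 s, during which the arm holds its last target. There are 200 camera calls.

TASK

Make a dry run of a small glue-up on the square plywood board: lay the two thin sticks flat on its two pencil lines, one on each line, along it and centred at its tick, then lay the wide thin block flat across both sticks, centred over the board, its long side square to the sticks. Put the thick oblong block flat on the middle of the wide block, its long side running the same way, and stand the tall tin upright on the middle of the thick block as the weight. Leave the square block, the flat tin and the spanner where they are, and let go of everything.

Things in the scene. Friction and masses are not known exactly. Their poses are not given: they have to be found in the camera images.
- board: Fixed square plywood board lying on the table, 150 x 150 mm, 9 mm thick. Origin at the centre of its underside, z up, top face at z = 9 mm. Two dark pencil lines run along its x on the top face, at y = +28 mm and y = -28 mm, 142 mm long, each with a short cross tick at x = 0. The fixed swan-neck clamp, push pads and other tools at the back and left of the table are over 40 mm away from everything listed.
- stick_a_mid (a point): One of two alike thin square brown wooden sticks, 12 mm wide (x), 90 mm long (y), 12 mm high; 15 g. Either may go on either line. Origin at its centre, half-way up; x along its width, y along its length, z up.
- stick_b_mid (a point): One of two alike thin square brown wooden sticks, 12 mm wide (x), 90 mm long (y), 12 mm high; 15 g. Either may go on either line. Origin at its centre, half-way up; x along its width, y along its length, z up.
- wide_block_mid (a point): The widest block, a thin wooden offcut, grey-brown: 60 mm wide (x), 85 mm long (y), 18 mm high; 48 to 78 g. It goes across the two sticks, centred over the board's centre, its y along the board's y. Origin at its centre, half-way up; x along its width, y along its length, z up.
- thick_block_mid (a point): The thick oblong block, a red-brown wooden offcut: 42 mm wide (x), 70 mm long (y), 30 mm high; 48 to 78 g. It goes flat on the wide block. Origin at its centre, half-way up; x along its width, y along its length, z up.
- tall_tin_mid (a point): The tall round tin, whitish with a red lid that is fixed to it: 46 mm in diameter over the lid (44 mm below it), 50 mm high, upright; 160 to 260 g; the weight on top. Origin on its axis, half-way up; z up.
- square_block_mid (a point): Not part of the job; leave it where it is. Nearly square chunky wooden offcut, 45 mm wide (x), 50 mm long (y), 28 mm high. Origin at its centre, half-way up; x along its width, y along its length, z up.
- flat_tin_mid (a point): Not part of the job; leave it where it is. Flat round grey tin, 62 mm in diameter, 18 mm high. Origin on its axis, half-way up.
- spanner_mid (a point): Not part of the job; leave it where it is. Black combination spanner lying flat, 32 mm wide (x), 105 mm long (y), 9 mm high. Origin at its centre, half-way up; x along its width, y along its length, z up.
Things that resemble listed ones, but are neither listed nor needed, are in the scene too. There is more than one size of the part that bears tall_tin_mid; the job needs the largest.

How it is judged:
By the outcome, as a careful person would: the job done as asked, in the order asked, and still so for the second after the job is handed in, with the robot touching nothing.
It also fails if it takes over 122 s, if anything falls off the work surface, if the arm or the gripper's body presses on something with over 40 N, if the wrist force passes 120 N, or if a joint passes its speed limit or range.

## Working session

There is one attempt and no reset: what is moved stays moved. The work goes in short steps, Python scripts to look and compute and a tool call to move; the robot and the scene stay as the last step left them, time stands still between calls to the robot, and variables do not carry over. Pictures are saved under pics/ and viewed, at most 14 in all, crops included, and the job is handed in when it is done.

Besides the shell and the picture viewer there is one more tool, called after "Call:" as name(argument=value, ...) on one line, values as JSON. servo_tool: Moves the arm, as the interface text tells. Its arguments: {"type":"object","properties":{"motion":{"type":"array"},"newtons":{"type":"number"}},"required":["motion"]}

```bash
mkdir -p pics; cat > h.py <<'E'
import numpy as np, cv2
from cell import manip
def cam(n,save=None):
    d=manip.camera(n)
    if save:
        cv2.imwrite(f'pics/{save}.png',d['frame'][:,:,::-1]); np.savez(f'pics/{save}.npz',**{k:d[k] for k in d})
    return d
def pts(d):
    H,W=d['range_z'].shape; f=H/2/np.tan(np.radians(float(d['vfov']))/2)
    v,u=np.mgrid[:H,:W]; z=d['range_z']
    P=np.stack([(u-d['cx'])/f*z,(v-d['cy'])/f*z,z,np.ones_like(z)],-1)@np.array(d['cam_to_world']).T
    return P[...,:3]
E
python3 - <<'E'
from h import *
d=cam('top','top0'); s=cam('scene','scene0')
print(d['cam_to_world'],d['vfov'],manip.read_state())
big=cv2.resize(d['frame'][:,:,::-1],(800,600),interpolation=cv2.INTER_CUBIC); cv2.imwrite('pics/top0b.png',big)
E
```

```text
[[ 2.42329746e-02 -9.84772129e-01  1.72152887e-01  4.19513558e+02]
 [-9.99644601e-01 -2.57832485e-02 -6.77457286e-03  1.91189653e+02]
 [ 1.11100712e-02 -1.71927536e-01 -9.85046947e-01  9.26167349e+02]
 [ 0.00000000e+00  0.00000000e+00  0.00000000e+00  1.00000000e+00]] 50.73166713117482 {'clock': 0.1, 'joints': array([-1.23060296e+00,  3.00362934e-01,  1.52154228e+00, -3.02357542e-05,
        1.32068328e+00, -6.66230109e-02]), 'qd': array([-0.00167208, -0.00080426, -0.00279834,  0.00156471, -0.00097818,
       -0.00176932]), 'effort': array([ 3.78110140e-03, -5.32642400e+01, -3.53285480e+01,  7.10312999e-02,
        2.34676368e-02, -7.27857037e-05]), 'eef_pos': array([ 217.52590554, -504.89337182,  204.96207259]), 'eef_rot': array([-3.14059707e+00, -3.70742415e-05,  4.06823857e-01]), 'wrist_force': array([-0.27137198, -0.1447661 ,  0.57950955]), 'moment': array([-0.02569357, -0.02750956,  0.03285143]), 'finger_force': 0.0, 'finger_gap': 93.79945963160012}
```

View pics/top0b.png

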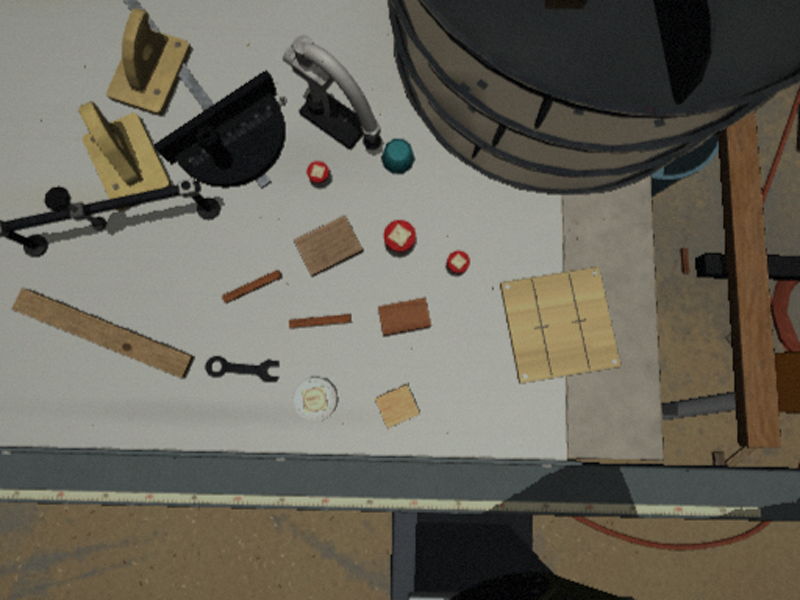

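View pics/scene0.png

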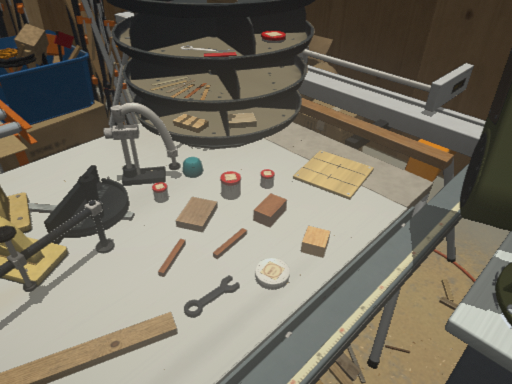

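Top picture (800x600): three red-lidded tins lie at (318,172), (400,237) and (458,262). The one at (400,237) is clearly the largest, so it is the tall tin. The wide block is at (328,245), the thick block at (405,316), and the sticks are at (252,286) and (320,321). The board is at (560,325), with ticks near (541,327) and (579,321). To leave alone: square block (397,405), flat tin (316,398) and spanner (242,368).

```bash
python3 - <<'E'
from h import *
d=np.load('pics/top0.npz'); P=pts(d)
s=512/800
def at(name,u,v,r,zlo,zhi):
    u,v=u*s,v*s
    V,U=np.mgrid[:384,:512]; m=(np.hypot(U-u,V-v)<r)&(P[...,2]>zlo)&(P[...,2]<zhi)
    n,l=cv2.connectedComponents(m.astype(np.uint8)); m=l==l[int(round(v)),int(round(u))]
    q=P[m]; (c,(w,h),a)=cv2.minAreaRect(q[:,:2].astype(np.float32))
    print(name,m.sum(),'rect',np.round(c,1),np.round([w,h],1),round(a,1),'ztop',np.round(np.median(q[:,2]),1),'mean',np.round(q[:,:2].mean(0),1))
at('wide',328,245,40,12,40); at('thick',405,316,30,20,60)
at('tin',400,237,25,42,80); at('tinS1',318,172,20,20,80); at('tinS2',458,262,20,20,80)
at('sa',252,286,35,6,30); at('sb',320,321,35,6,30)
at('board',560,325,65,4.5,30); at('sq',397,405,30,14,60)
print('table z',P[280:285,290:300,2].mean(), P[150:155,150:155,2].mean())
for n,u,v in [('t1',541,327),('t2',579,321)]: print(n,P[int(v*s),int(u*s)])
f=d['frame'][:,:,::-1]
a=cv2.resize(f[160:255,310:405],(570,570),interpolation=cv2.INTER_CUBIC); cv2.imwrite('pics/board.png',a)
a=cv2.resize(f[95:225,135:305],(800,612),interpolation=cv2.INTER_CUBIC)[:600]; cv2.imwrite('pics/parts.png',a)
E
```

```text
wide 948 rect [638.2 288.9] [60.7 84.5] 28.6 ztop 17.7 mean [637.3 288.7]
thick 595 rect [533.5 174.6] [42.1 69.9] 12.2 ztop 29.7 mean [533.  174.6]
tin 334 rect [646.6 184.3] [45.4 42.5] 1.5 ztop 49.0 mean [646.2 184.3]
tinS1 171 rect [743.5 306.4] [31.1 31.6] 41.6 ztop 34.8 mean [742.8 306.4]
tinS2 174 rect [613.5  98.7] [30.9 30.9] 50.9 ztop 34.6 mean [612.9  99.1]
sa 222 rect [574.1 399.4] [12.3 89.1] 27.1 ztop 11.4 mean [573.8 399.4]
sb 223 rect [525.7 296.7] [12.7 89.1] 6.6 ztop 11.5 mean [525.4 296.4]
board 4247 rect [530.5 -53.4] [150.  150.8] 10.6 ztop 8.8 mean [529.1 -52.9]
sq 480 rect [406.8 181.7] [44.9 49.8] 24.5 ztop 27.9 mean [406.7 181.7]
table z -0.22661278721823008 -0.03779871082614136
t1 [525.62258909 -25.68740862   8.12426993]
t2 [535.88080544 -80.06218357  10.74922341]
```

View pics/board.png

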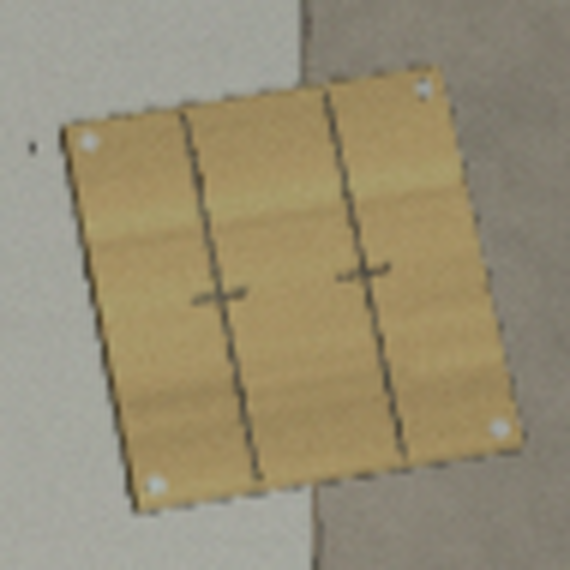

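View pics/parts.png

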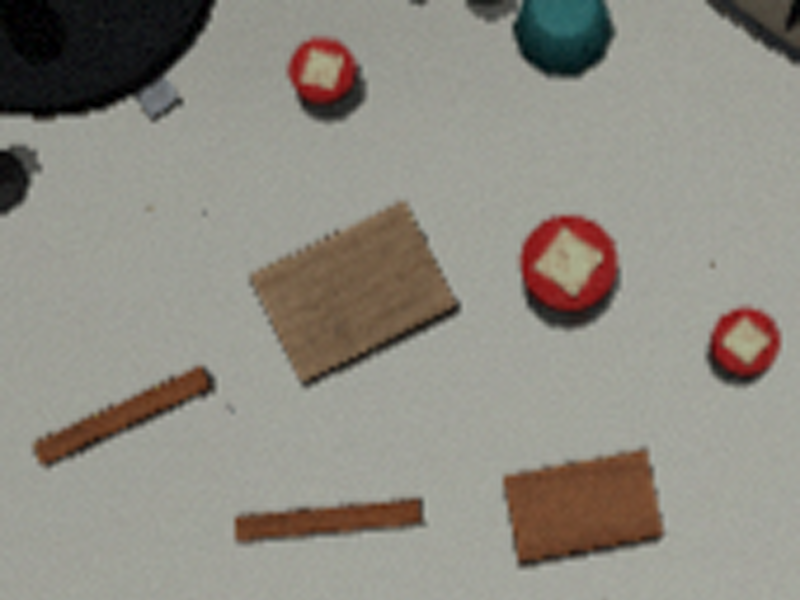

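The board crop shows the two pencil lines from (185,112) to (258,478) and from (327,90) to (404,458), with ticks at (220,297) and (364,272). The parts crop confirms the tin with the largest lid at (569,263), about 46 mm across against 31 mm for the other two.

```bash
python3 - <<'E'
from h import *
d=np.load('pics/top0.npz'); P=pts(d); T=d['cam_to_world']; f=192/np.tan(np.radians(float(d['vfov']))/2)
def ray(u,v,z):
    r=T[:3,:3]@np.array([(u-d['cx'])/f,(v-d['cy'])/f,1]); return (T[:3,3]+r*(z-T[2,3])/r[2])[:2]
cr=lambda u,v:((u+.5)/6-.5+310,(v+.5)/6-.5+160)
for L in [((185,112),(258,478)),((327,90),(404,458))]:
    a,b=[ray(*cr(*p),9) for p in L]; print('line',a,b,'mid',(a+b)/2,np.degrees(np.arctan2(*(a-b)[::-1])),np.hypot(*(a-b)))
t=[ray(*cr(*p),9) for p in [(220,297),(364,272)]]; print('ticks',t,'c',sum(t)/2,np.degrees(np.arctan2(*(t[0]-t[1])[::-1]))-90,np.hypot(*(t[0]-t[1])))
n=[ray(*cr(*p),9) for p in [(89,142),(424,90),(500,428),(156,485)]]; print('nails c',sum(n)/4)
c=np.array([530.5,-53.4])
for nm,(x,y),z in [('sa',(574,399),(6,30)),('sb',(525.5,296.5),(6,30)),('wide',(638,289),(12,40)),('thick',(533,174.6),(20,60))]:
    m=(np.hypot(P[...,0]-x,P[...,1]-y)<55)&(P[...,2]>z[0])&(P[...,2]<z[1]); q=P[m][:,:2]; k=q.mean(0)
    w,V=np.linalg.eigh(np.cov((q-k).T)); print(nm,m.sum(),k,'width dir',np.degrees(np.arctan2(V[1,0],V[0,0]))%180)
m=(P[...,2]>60)&(P[...,2]<700)&(P[...,1]<250)&(P[...,1]>-250)&(P[...,0]>300)
q=P[m]
for lo in range(60,700,80):
    k=q[(q[:,2]>=lo)&(q[:,2]<lo+80)]
    if len(k): print(lo,len(k),k.min(0),k.max(0))
s=np.load('pics/scene0.npz');q=pts(s).reshape(-1,3);q=q[(q[:,1]>-250)&(q[:,1]<250)&(q[:,0]>300)&(q[:,2]>60)]
for lo in range(60,500,80):
    k=q[(q[:,2]>=lo)&(q[:,2]<lo+80)]
    if len(k): print('s',lo,len(k),k.min(0),k[k[:,0].argmin()])
E
```

```text
line [596.54140792 -13.6095693 ] [457.49382293 -39.32257733] mid [527.01761543 -26.46607332] 10.476917036486755 141.40505534003387
line [606.62636886 -68.61607735] [466.30668136 -94.47266409] mid [536.46652511 -81.54437072] 10.440722864221943 142.6820863924572
ticks [array([525.34507076, -26.04888134]), array([536.30950253, -81.15824711])] c [530.82728664 -53.60356423] 11.25249759457951 56.18950933359218
nails c [530.96208192 -53.68107047]
sa 222 [573.767058   399.43999318] width dir 27.201335180308376
sb 223 [525.4188619  296.42440428] width dir 6.81784460552575
wide 948 [637.25029681 288.69419526] width dir 28.410453985845976
thick 595 [533.00928578 174.56553001] width dir 12.116983922324806
60 952 [ 705.53414955 -203.37560507   60.15372072] [935.80324395 249.41922116 139.77472068]
140 3595 [ 696.68035926 -213.53209616  140.35834317] [933.95003465 249.9638137  204.63196819]
220 5566 [ 687.980362   -232.28782161  244.35963881] [880.54110906 202.39060331 299.56294093]
300 12028 [ 681.29836956 -206.73290248  300.04167496] [820.91668948 173.41422552 379.99840704]
380 2442 [ 680.59098481 -183.47090092  380.00059325] [797.42689545 172.32625649 443.74109054]
s 60 2492 [ 698.8761783  -248.11483508   60.01409625] [698.8761783  -53.96004164  77.61408017]
s 140 6966 [ 693.38089124 -249.96991408  140.19957104] [693.38089124 -69.39123253 172.63512413]
s 220 8140 [ 685.5010352  -249.84273712  220.19446846] [685.5010352  -49.33849525 273.24834343]
s 300 3826 [ 678.89546456 -240.48032104  300.00083231] [678.89546456 -40.3050258  375.78963124]
s 380 271 [681.65570734  -1.8469722  380.01742783] [681.65570734   1.29983865 380.6769104 ]
```

Call:
servo_tool(motion=[[[0.356, 0.904, -0.08, 0, 0, 0.26, 0.55], [0.356, 0.904, -0.08, 0, 0, 0.26, 0.55], [0.356, 0.904, -0.08, 0, 0, 0.26, 0.55], [0.356, 0.904, -0.08, 0, 0, 0.26, 0.55], [0.356, 0.904, -0.08, 0, 0, 0.26, 0.55], [0.356, 0.904, -0.08, 0, 0, 0.26, 0.55], [0.356, 0.904, -0.08, 0, 0, 0.26, 0.55], [0.356, 0.904, -0.08, 0, 0, 0.26, 0.55], [0.356, 0.904, -0.08, 0, 0, 0.26, 0.55], [0.356, 0.904, -0.08, 0, 0, 0.26, 0.55]]], newtons=20)

```text
clock: 1.1
eef_pos: [395.9, -50.6, 165.3]
eef_rot: [-3.142, -0.0, 1.225]
wrist_force: [0.4, -0.5, 0.1]
finger_gap: 42.5
finger_force: 0.0
```

Call:
servo_tool(motion=[[[0.357, 0.905, -0.17, 0, 0, 0.2615, 0.55], [0.357, 0.905, -0.17, 0, 0, 0.2615, 0.55], [0.357, 0.905, -0.17, 0, 0, 0.2615, 0.55], [0.357, 0.905, -0.17, 0, 0, 0.2615, 0.55], [0.357, 0.905, -0.17, 0, 0, 0.2615, 0.55], [0.357, 0.905, -0.17, 0, 0, 0.2615, 0.55], [0.357, 0.905, -0.17, 0, 0, 0.2615, 0.55], [0.357, 0.905, -0.17, 0, 0, 0.2615, 0.55], [0.357, 0.905, -0.17, 0, 0, 0.2615, 0.55], [0.357, 0.905, -0.17, 0, 0, 0.2615, 0.55]]])

```text
clock: 2.1
eef_pos: [574.2, 401.5, 79.3]
eef_rot: [-3.141, 0.0, 2.046]
wrist_force: [0.0, -1.0, 0.5]
finger_gap: 42.2
finger_force: 0.0
```

```bash
python3 - <<'E'
from h import *
d=cam('wrist','w1'); s=manip.read_state(); print(s['eef_pos'],s['eef_rot'],s['finger_gap'])
P=pts(d)
m=(P[...,2]>6)&(P[...,2]<18)&(np.hypot(P[...,0]-574,P[...,1]-399)<60); q=P[m][:,:2]
print(m.sum(),q.mean(0),cv2.minAreaRect(q.astype(np.float32)))
E
```

```text
[574.14171004 405.82772374  76.54350981] [-3.13901640e+00 -5.96385240e-04  2.04807169e+00] 42.201643593017366
1166 [574.88232557 401.00240642] ((575.9271240234375, 399.4136657714844), (11.795431137084961, 89.99962615966797), 26.88207244873047)
```

View pics/w1.png

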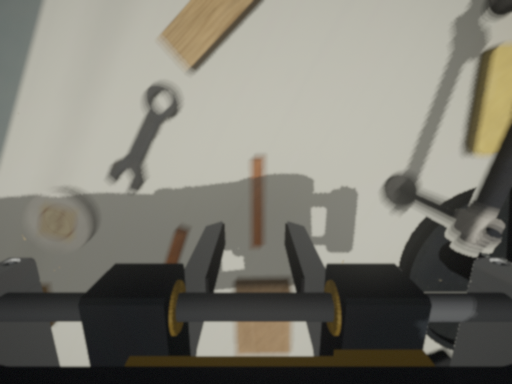

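The wrist picture shows stick a at (258,200), centred between the fingers and aligned with them. The arm was still settling when it was taken. I'll go down and grip.

Call:
servo_tool(motion=[[[0, 0, -0.02, 0, 0, 0, 0.55], [0, 0, -0.06, 0, 0, 0, 0.55], [0, 0, -0.11, 0, 0, 0, 0.55], [0, 0, -0.14, 0, 0, 0, 0.55], [0, 0, -0.155, 0, 0, 0, 0.55], [0, 0, -0.155, 0, 0, 0, 0.55], [0, 0, -0.155, 0, 0, 0, 1], [0, 0, -0.155, 0, 0, 0, 1], [0, 0, -0.155, 0, 0, 0, 1], [0, 0, -0.155, 0, 0, 0, 1]]])

```text
clock: 3.15
eef_pos: [574.3, 399.5, 3.5]
eef_rot: [3.141, -0.0, 2.045]
wrist_force: [0.7, -0.6, 0.4]
finger_gap: 13.8
finger_force: 0.0
```

Call:
servo_tool(motion=[[[0, 0, 0, 0, 0, 0, 1], [0, 0, 0, 0, 0, 0, 1], [0, 0, 0.03, 0, 0, 0, 1], [0, 0, 0.12, 0, 0, 0, 1], [0, 0, 0.2, 0, 0, 0, 1], [-0.01, -0.1, 0.2, 0, 0, 0.04, 1], [-0.02, -0.2, 0.2, 0, 0, 0.08, 1], [-0.03, -0.3, 0.2, 0, 0, 0.12, 1], [-0.04, -0.4, 0.2, 0, 0, 0.16, 1], [-0.05, -0.45, 0.2, 0, 0, 0.2, 1]]])

```text
clock: 4.15
eef_pos: [548.9, 171.3, 104.1]
eef_rot: [3.141, 0.001, 2.677]
wrist_force: [-0.4, 0.4, 0.7]
finger_gap: 11.8
finger_force: 20.0
```

Call:
servo_tool(motion=[[[-0.01, -0.1, 0, 0, 0, 0.05, 1], [-0.02, -0.2, 0, 0, 0, 0.09, 1], [-0.03, -0.3, 0, 0, 0, 0.13, 1], [-0.04, -0.36, 0, 0, 0, 0.17, 1], [-0.0466, -0.39, -0.03, 0, 0, 0.2, 1], [-0.0466, -0.401, -0.06, 0, 0, 0.2073, 1], [-0.0466, -0.401, -0.1, 0, 0, 0.2073, 1], [-0.0466, -0.401, -0.126, 0, 0, 0.2073, 1], [-0.0466, -0.401, -0.126, 0, 0, 0.2073, 1], [-0.0466, -0.401, -0.126, 0, 0, 0.2073, 1]]])

```text
clock: 5.15
eef_pos: [526.1, -25.9, 40.6]
eef_rot: [-3.141, 0.0, -2.958]
wrist_force: [0.0, -0.4, -0.3]
finger_gap: 11.6
finger_force: 20.0
```

```bash
python3 - <<'E'
from h import *
d=cam('wrist','w2'); s=manip.read_state(); print(s['eef_pos'],s['eef_rot'],s['finger_gap'])
cv2.imwrite('pics/w2b.png',cv2.resize(d['frame'][100:300,120:390,::-1],(800,593),interpolation=cv2.INTER_CUBIC))
E
```

```text
[526.32431685 -25.9541697   40.9301255 ] [-3.14123292e+00  1.13196750e-03 -2.95816126e+00] 11.769870955228686
```

View pics/w2b.png

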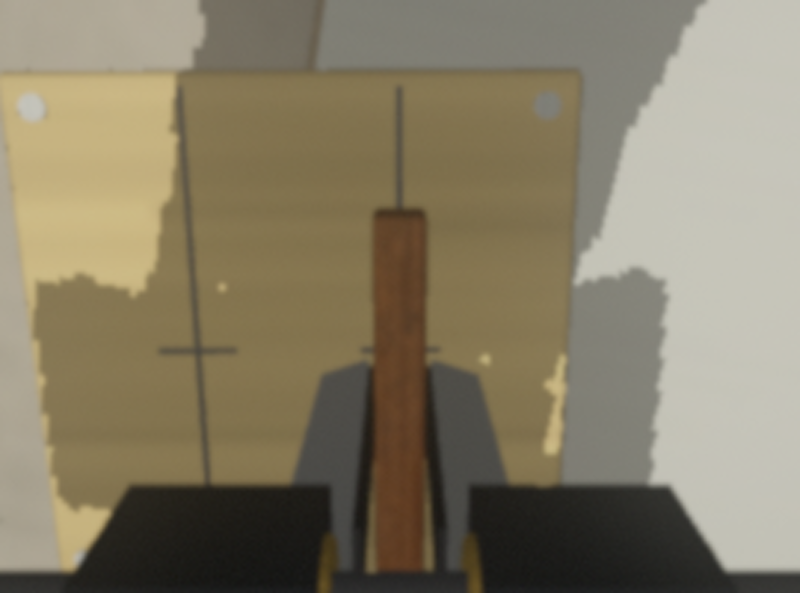

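The stick lies along its line, with the line at (400,150) running into the stick's middle. The tick at (400,350) also agrees. I'll lower it and release.

Call:
servo_tool(motion=[[[0, 0, -0.015, 0, 0, 0, 1], [0, 0, -0.03, 0, 0, 0, 1], [0, 0, -0.045, 0, 0, 0, 1], [0, 0, -0.055, 0, 0, 0, 1], [0, 0, -0.055, 0, 0, 0, 1], [0, 0, -0.055, 0, 0, 0, 0.7], [0, 0, -0.055, 0, 0, 0, 0.7], [0, 0, -0.055, 0, 0, 0, 0.7], [0, 0, 0, 0, 0, 0, 0.7], [0, 0, 0.1, 0, 0, 0, 0.6]]])

```text
clock: 6.2
eef_pos: [524.0, -25.9, 88.3]
eef_rot: [3.14, -0.006, -2.958]
wrist_force: [1.0, 0.2, 0.6]
finger_gap: 33.1
finger_force: 0.0
```

Call:
servo_tool(motion=[[[0, 0.08, 0.02, 0, 0, -0.05, 0.55], [0, 0.18, 0.02, 0, 0, -0.1, 0.55], [0, 0.28, 0.02, 0, 0, -0.15, 0.55], [0, 0.38, 0.02, 0, 0, -0.2, 0.55], [0, 0.48, 0.02, 0, 0, -0.25, 0.55], [0, 0.57, 0, 0, 0, -0.29, 0.55], [0, 0.62, 0, 0, 0, -0.34, 0.55], [0, 0.645, 0, 0, 0, -0.385, 0.55], [0, 0.645, 0, 0, 0, -0.43, 0.55], [0, 0.645, 0, 0, 0, -0.475, 0.55]]])

```text
clock: 7.2
eef_pos: [525.5, 297.0, 89.7]
eef_rot: [-3.141, 0.0, 1.886]
wrist_force: [0.4, -0.0, -0.3]
finger_gap: 41.9
finger_force: 0.0
```

Call:
servo_tool(motion=[[[0, 0, -0.02, 0, 0, -0.045, 0.55], [0, 0, -0.07, 0, 0, -0.045, 0.55], [0, 0, -0.12, 0, 0, -0.045, 0.55], [0, 0, -0.16, 0, 0, -0.045, 0.55], [0, 0, -0.174, 0, 0, -0.045, 0.55], [0, 0, -0.174, 0, 0, -0.045, 0.55], [0, 0, -0.174, 0, 0, -0.045, 1], [0, 0, -0.174, 0, 0, -0.045, 1], [0, 0, -0.174, 0, 0, -0.045, 1], [0, 0, -0.174, 0, 0, -0.045, 1]]])

```text
clock: 8.2
eef_pos: [526.0, 296.5, 3.5]
eef_rot: [3.141, -0.0, 1.75]
wrist_force: [-0.2, -0.6, -0.1]
finger_gap: 13.9
finger_force: 0.0
```

Call:
servo_tool(motion=[[[0, 0, 0, 0, 0, 0, 1], [0, 0, 0, 0, 0, 0, 1], [0, 0, 0.03, 0, 0, 0, 1], [0, 0, 0.12, 0, 0, 0, 1], [0, 0, 0.2, 0, 0, -0.04, 1], [0.01, -0.1, 0.2, 0, 0, -0.08, 1], [0.01, -0.2, 0.2, 0, 0, -0.12, 1], [0.01, -0.3, 0.2, 0, 0, -0.16, 1], [0.01, -0.4, 0.2, 0, 0, -0.2, 1], [0.01, -0.45, 0.2, 0, 0, -0.24, 1]]])

```text
clock: 9.2
eef_pos: [530.6, 68.2, 104.0]
eef_rot: [3.141, -0.0, 0.989]
wrist_force: [-0.1, 0.5, 0.0]
finger_gap: 11.7
finger_force: 19.8
```

Call:
servo_tool(motion=[[[0.003, -0.08, 0, 0, 0, -0.04, 1], [0.006, -0.16, 0, 0, 0, -0.08, 1], [0.01, -0.24, 0, 0, 0, -0.12, 1], [0.01, -0.29, 0, 0, 0, -0.16, 1], [0.0104, -0.305, 0, 0, 0, -0.2, 1], [0.0104, -0.305, -0.03, 0, 0, -0.24, 1], [0.0104, -0.305, -0.07, 0, 0, -0.258, 1], [0.0104, -0.305, -0.11, 0, 0, -0.258, 1], [0.0104, -0.305, -0.126, 0, 0, -0.258, 1], [0.0104, -0.305, -0.126, 0, 0, -0.258, 1]]])

```text
clock: 10.2
eef_pos: [535.7, -81.0, 39.7]
eef_rot: [-3.141, 0.001, 0.186]
wrist_force: [-0.1, 0.8, 0.3]
finger_gap: 11.7
finger_force: 19.8
```

```bash
python3 - <<'E'
from h import *
d=cam('wrist','w3'); s=manip.read_state(); print(s['eef_pos'],s['eef_rot'],s['finger_gap'])
cv2.imwrite('pics/w3b.png',cv2.resize(d['frame'][100:300,120:390,::-1],(800,593),interpolation=cv2.INTER_CUBIC))
E
```

```text
[536.16578131 -81.12966711  40.54402681] [ 3.14156720e+00 -8.05769396e-05  1.85621407e-01] 11.812199207327875
```

View pics/w3b.png

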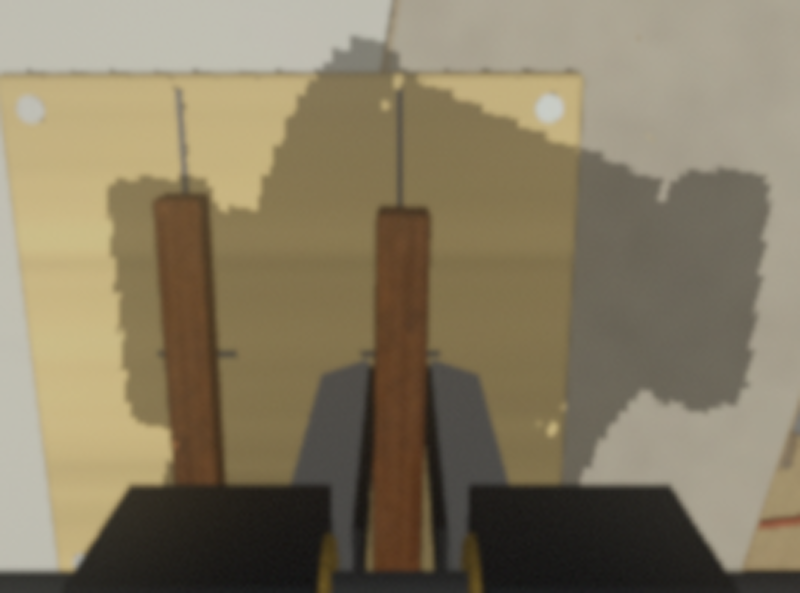

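Stick b's centre is on its line, with its top end at (403,210) and the line at (400,150). It leans about 1 degree clockwise in the jaws, so I'll correct that while lowering it.

Call:
servo_tool(motion=[[[0, 0, -0.015, 0, 0, 0.005, 1], [0, 0, -0.03, 0, 0, 0.005, 1], [0, 0, -0.045, 0, 0, 0.005, 1], [0, 0, -0.055, 0, 0, 0.005, 1], [0, 0, -0.055, 0, 0, 0.005, 1], [0, 0, -0.055, 0, 0, 0.005, 0.7], [0, 0, -0.055, 0, 0, 0.005, 0.7], [0, 0, -0.055, 0, 0, 0.005, 0.7], [0, 0, 0, 0, 0, 0.005, 0.7], [0, 0, 0.1, 0, 0, 0.005, 0.4]]])

```text
clock: 11.25
eef_pos: [534.3, -80.7, 88.2]
eef_rot: [-3.139, 0.006, 0.201]
wrist_force: [0.1, -0.1, 0.9]
finger_gap: 33.6
finger_force: 0.0
```

Call:
servo_tool(motion=[[[0, 0, 0.02, 0, 0, 0.047, 0], [0.01, 0.06, 0.04, 0, 0, 0.094, 0], [0.03, 0.15, 0.04, 0, 0, 0.141, 0], [0.06, 0.24, 0.04, 0, 0, 0.188, 0], [0.08, 0.33, 0.04, 0, 0, 0.235, 0], [0.11, 0.42, 0.04, 0, 0, 0.282, 0], [0.14, 0.51, 0.04, 0, 0, 0.329, 0], [0.17, 0.6, 0.04, 0, 0, 0.376, 0], [0.19, 0.68, 0.04, 0, 0, 0.423, 0], [0.204, 0.74, 0.04, 0, 0, 0.47, 0]]])

```text
clock: 12.25
eef_pos: [638.0, 291.5, 109.7]
eef_rot: [-3.141, -0.0, 1.685]
wrist_force: [1.6, -0.9, 0.3]
finger_gap: 94.2
finger_force: 0.0
```

Call:
servo_tool(motion=[[[0, 0, 0, 0, 0, 0.047, 0], [0, 0, -0.02, 0, 0, 0.094, 0], [0, 0, -0.06, 0, 0, 0.1245, 0], [0, 0, -0.08, 0, 0, 0.1245, 0], [0, 0, -0.08, 0, 0, 0.1245, 0], [0, 0, -0.08, 0, 0, 0.1245, 0]]])

```text
clock: 12.85
eef_pos: [638.2, 288.9, 70.5]
eef_rot: [3.141, 0.0, 2.066]
wrist_force: [0.0, 0.7, 0.3]
finger_gap: 93.8
finger_force: 0.0
```

```bash
python3 - <<'E'
from h import *
d=cam('wrist','w4'); s=manip.read_state(); print(s['eef_pos'],s['eef_rot'],s['finger_gap'])
P=pts(d)
m=(P[...,2]>13)&(P[...,2]<23)&(np.hypot(P[...,0]-638,P[...,1]-289)<60); q=P[m][:,:2]
print(m.sum(),q.mean(0),cv2.minAreaRect(q.astype(np.float32)))
E
```

```text
[638.39894961 288.98463554  70.94366214] [3.14041473e+00 1.54669342e-04 2.06677901e+00] 93.82013263862143
6055 [638.21071156 291.17022786] ((639.403076171875, 289.1058349609375), (60.158912658691406, 84.79013061523438), 28.607912063598633)
```

View pics/w4.png

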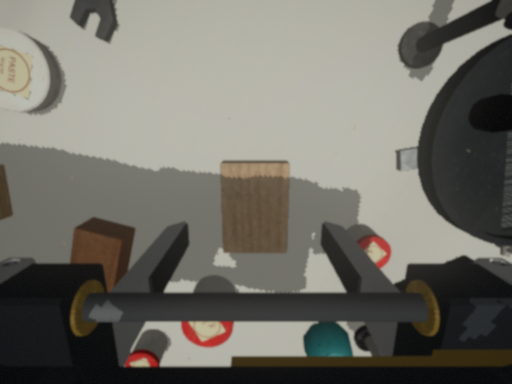

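The wide block at (255,206) is centred and square between the open fingers. Grip it.

Call:
servo_tool(motion=[[[0, 0, -0.04, 0, 0, 0, 0], [0, 0, -0.09, 0, 0, 0, 0], [0, 0, -0.12, 0, 0, 0, 0], [0, 0, -0.132, 0, 0, 0, 0], [0, 0, -0.132, 0, 0, 0, 0], [0, 0, -0.132, 0, 0, 0, 1], [0, 0, -0.132, 0, 0, 0, 1], [0, 0, -0.132, 0, 0, 0, 1], [0, 0, -0.132, 0, 0, 0, 1], [0, 0, -0.132, 0, 0, 0, 1]]], newtons=25)

```text
clock: 13.9
eef_pos: [638.1, 289.0, 4.3]
eef_rot: [3.141, 0.0, 2.069]
wrist_force: [-1.3, 0.1, 2.3]
finger_gap: 60.0
finger_force: 25.0
```

Call:
servo_tool(motion=[[[0, 0, 0.06, 0, 0, 0, 1], [0, 0, 0.15, 0, 0, 0, 1], [-0.01, -0.04, 0.2, 0, 0, 0, 1], [-0.04, -0.13, 0.2, 0, 0, -0.02, 1], [-0.07, -0.22, 0.2, 0, 0, -0.04, 1], [-0.1, -0.31, 0.2, 0, 0, -0.06, 1], [-0.13, -0.4, 0.2, 0, 0, -0.08, 1], [-0.16, -0.49, 0.2, 0, 0, -0.0997, 1], [-0.18, -0.58, 0.2, 0, 0, -0.0997, 1], [-0.2, -0.65, 0.2, 0, 0, -0.0997, 1]]])

```text
clock: 14.9
eef_pos: [537.2, -38.3, 104.2]
eef_rot: [3.141, 0.0, 1.755]
wrist_force: [-0.0, -0.6, -0.1]
finger_gap: 59.6
finger_force: 25.0
```

Call:
servo_tool(motion=[[[-0.01, -0.025, 0, 0, 0, 0, 1], [-0.0142, -0.035, -0.03, 0, 0, 0, 1], [-0.0142, -0.035, -0.07, 0, 0, 0, 1], [-0.0142, -0.035, -0.1, 0, 0, 0, 1], [-0.0142, -0.035, -0.11, 0, 0, 0, 1], [-0.0142, -0.035, -0.11, 0, 0, 0, 1]]])

```text
clock: 15.5
eef_pos: [530.8, -53.1, 48.6]
eef_rot: [-3.141, -0.0, 1.756]
wrist_force: [-0.3, -0.2, 0.1]
finger_gap: 59.7
finger_force: 25.0
```

```bash
python3 - <<'E'
from h import *
d=cam('wrist','w5'); s=manip.read_state(); print(s['eef_pos'],s['eef_rot'],s['finger_gap'])
cv2.imwrite('pics/w5b.png',cv2.resize(d['frame'][80:300,100:393,::-1],(800,600),interpolation=cv2.INTER_CUBIC))
E
```

```text
[531.18360776 -53.22069922  49.29133801] [3.14141136e+00 1.20613616e-05 1.75594508e+00] 60.03241145909454
```

View pics/w5b.png

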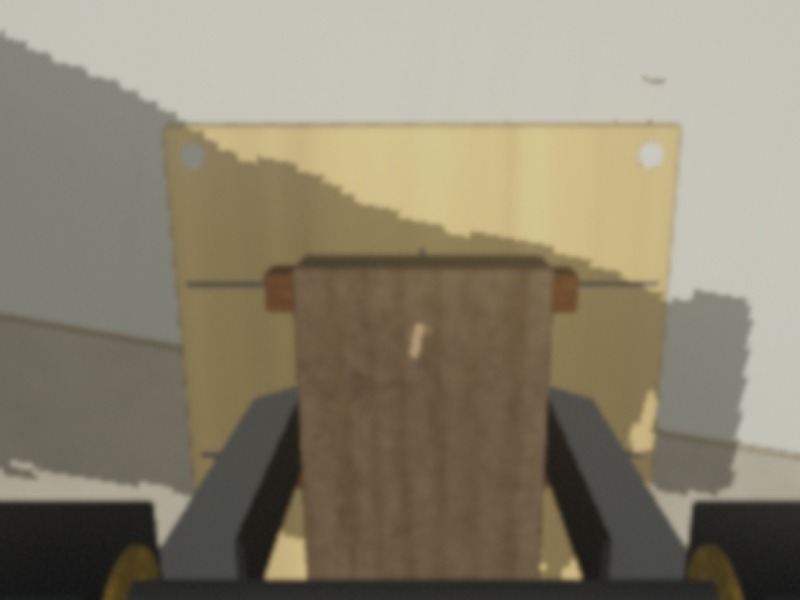

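The wide block is square to the board and centred between the board's sides at x≈172 and 672. The stick ends show evenly either side of it at (280,290) and (565,290). Lower and release.

Call:
servo_tool(motion=[[[0, 0, -0.02, 0, 0, 0, 1], [0, 0, -0.035, 0, 0, 0, 1], [0, 0, -0.045, 0, 0, 0, 1], [0, 0, -0.0475, 0, 0, 0, 1], [0, 0, -0.0475, 0, 0, 0, 1], [0, 0, -0.0475, 0, 0, 0, 0], [0, 0, -0.0475, 0, 0, 0, 0], [0, 0, -0.0475, 0, 0, 0, 0], [0, 0, 0, 0, 0, 0, 0], [0, 0, 0.1, 0, 0, 0, 0]]])

```text
clock: 16.55
eef_pos: [529.1, -53.3, 96.8]
eef_rot: [-3.135, -0.002, 1.755]
wrist_force: [0.3, -0.0, 0.9]
finger_gap: 93.1
finger_force: 0.0
```

Call:
servo_tool(motion=[[[0, 0.06, 0, 0, 0, 0.009, 0.2], [0.005, 0.15, 0, 0, 0, 0.009, 0.2], [0.005, 0.24, 0, 0, 0, 0.009, 0.2], [0.005, 0.33, 0, 0, 0, 0.009, 0.2], [0.005, 0.41, 0, 0, 0, 0.009, 0.2], [0.005, 0.456, 0, 0, 0, 0.009, 0.2], [0.005, 0.456, -0.05, 0, 0, 0.009, 0.2], [0.005, 0.456, -0.1, 0, 0, 0.009, 0.2], [0.005, 0.456, -0.1, 0, 0, 0.009, 0.2]]])

```text
clock: 17.45
eef_pos: [531.7, 174.1, 46.1]
eef_rot: [-3.136, 0.0, 1.784]
wrist_force: [-0.8, 0.2, 0.3]
finger_gap: 75.0
finger_force: 0.0
```

Call:
servo_tool(motion=[[[0, 0, -0.04, 0, 0, 0, 0.2], [0, 0, -0.07, 0, 0, 0, 0.2], [0, 0, -0.086, 0, 0, 0, 0.2], [0, 0, -0.086, 0, 0, 0, 0.2], [0, 0, -0.086, 0, 0, 0, 1], [0, 0, -0.086, 0, 0, 0, 1], [0, 0, -0.086, 0, 0, 0, 1], [0, 0, -0.086, 0, 0, 0, 1], [0, 0, -0.086, 0, 0, 0, 1], [0, 0, -0.086, 0, 0, 0, 1]]])

```text
clock: 18.45
eef_pos: [533.6, 174.4, 6.2]
eef_rot: [3.141, 0.0, 1.784]
wrist_force: [-1.1, -0.1, 3.6]
finger_gap: 41.6
finger_force: 25.0
```

```bash
python3 - <<'E'
from h import *
s=manip.read_state(); print(s['eef_pos'],s['eef_rot'],s['finger_gap'],s['finger_force'])
P=pts(cam('top','top1'))
m=(P[...,2]>30)&(P[...,2]<50)&(np.hypot(P[...,0]-531,P[...,1]+53)<60); q=P[m][:,:2]
print('wide',m.sum(),q.mean(0),cv2.minAreaRect(q.astype(np.float32)),np.percentile(P[m][:,2],[5,50,95]))
m=(P[...,2]>14)&(P[...,2]<26)&(np.hypot(P[...,0]-531,P[...,1]+53)<70); q=P[m][:,:2]; print('sticks',m.sum(),q.mean(0),cv2.minAreaRect(q.astype(np.float32)))
E
```

```text
[533.5526224  174.41699028   6.21587381] [3.14120759e+00 9.23264395e-06 1.78375819e+00] 41.60591249524522 24.999791085720062
wide 1057 [529.98123436 -52.00012105] ((530.44873046875, -52.94775390625), (59.86892318725586, 86.93596649169922), 10.495546340942383) [35.85928591 38.61583912 41.30469297]
sticks 160 [527.00111225 -52.10582274] ((532.15380859375, -60.813438415527344), (89.52525329589844, 101.45635223388672), 11.18242073059082)
```

Call:
servo_tool(motion=[[[0, 0, 0.06, 0, 0, 0, 1], [0, 0, 0.14, 0, 0, 0, 1], [0, -0.03, 0.2, 0, 0, -0.009, 1], [-0.005, -0.12, 0.2, 0, 0, -0.009, 1], [-0.005, -0.21, 0.2, 0, 0, -0.009, 1], [-0.005, -0.3, 0.2, 0, 0, -0.009, 1], [-0.005, -0.39, 0.2, 0, 0, -0.009, 1], [-0.005, -0.456, 0.2, 0, 0, -0.009, 1], [-0.005, -0.456, 0.16, 0, 0, -0.009, 1], [-0.005, -0.456, 0.12, 0, 0, -0.009, 1]]])

```text
clock: 19.5
eef_pos: [531.0, -54.8, 65.6]
eef_rot: [3.141, 0.0, 1.753]
wrist_force: [-0.1, 1.0, -0.8]
finger_gap: 42.2
finger_force: 25.0
```

Call:
servo_tool(motion=[[[0, 0, 0, 0, 0, 0, 1], [0, 0, -0.015, 0, 0, 0, 1], [0, 0, -0.03, 0, 0, 0, 1], [0, 0, -0.038, 0, 0, 0, 1], [0, 0, -0.041, 0, 0, 0, 1], [0, 0, -0.041, 0, 0, 0, 1], [0, 0, -0.041, 0, 0, 0, 1]]])

```text
clock: 20.2
eef_pos: [531.1, -53.6, 45.7]
eef_rot: [3.141, 0.0, 1.756]
wrist_force: [0.6, -0.3, -0.6]
finger_gap: 41.8
finger_force: 25.0
```

Call:
servo_tool(motion=[[[0, 0, -0.001, 0, 0, 0, 1], [0, 0, -0.001, 0, 0, 0, 1], [0, 0, -0.001, 0, 0, 0, 0.2], [0, 0, -0.001, 0, 0, 0, 0.2], [0, 0, -0.001, 0, 0, 0, 0.2], [0, 0, 0.04, 0, 0, 0, 0.2], [0, 0, 0.12, 0, 0, 0, 0.2], [0, 0.05, 0.18, 0, 0, 0.04, 0.2], [0, 0.13, 0.18, 0, 0, 0.08, 0.2], [0, 0.2, 0.18, 0, 0, 0.12, 0.2]]])

```text
clock: 21.2
eef_pos: [531.1, 47.6, 136.5]
eef_rot: [3.14, 0.001, 2.137]
wrist_force: [0.1, 0.1, -0.6]
finger_gap: 75.2
finger_force: 0.0
```

Call:
servo_tool(motion=[[[0.05, 0.06, 0, 0, 0, 0.04, 0.2], [0.11, 0.13, 0, 0, 0, 0.08, 0.2], [0.17, 0.2, 0, 0, 0, 0.1216, 0.2], [0.22, 0.26, 0, 0, 0, 0.1216, 0.2], [0.231, 0.276, 0, 0, 0, 0.1216, 0.2], [0.231, 0.276, -0.03, 0, 0, 0.1216, 0.2], [0.231, 0.276, -0.06, 0, 0, 0.1216, 0.2], [0.231, 0.276, -0.06, 0, 0, 0.1216, 0.2]]])

```text
clock: 22.0
eef_pos: [644.7, 182.9, 102.2]
eef_rot: [-3.138, -0.003, 2.513]
wrist_force: [0.3, -0.3, -0.3]
finger_gap: 75.2
finger_force: 0.0
```

```bash
python3 - <<'E'
from h import *
d=cam('wrist','w6'); s=manip.read_state(); print(s['eef_pos'],s['eef_rot'],s['finger_gap'])
P=pts(d)
m=(P[...,2]>44)&(P[...,2]<55)&(np.hypot(P[...,0]-646,P[...,1]-184)<35); q=P[m][:,:2]
print(m.sum(),cv2.minEnclosingCircle(q.astype(np.float32)))
t=pts(cam('top','top2'))
m=(t[...,2]>60)&(t[...,2]<80)&(np.hypot(t[...,0]-531,t[...,1]+53)<50); q=t[m][:,:2]
print('thick',m.sum(),q.mean(0),cv2.minAreaRect(q.astype(np.float32)),np.percentile(t[m][:,2],[5,50,95]))
E
```

```text
[645.34805026 183.1308023  103.87490049] [-3.13931111e+00 -1.89489045e-03  2.51331545e+00] 74.95095007871619
1987 ((648.4684448242188, 183.77809143066406), 23.153362274169922)
thick 589 [532.24854511 -54.7932056 ] ((530.8934936523438, -53.4443359375), (42.376075744628906, 70.2938461303711), 10.95836067199707) [66.0046202  68.79997311 71.24157267]
```

View pics/w6.png

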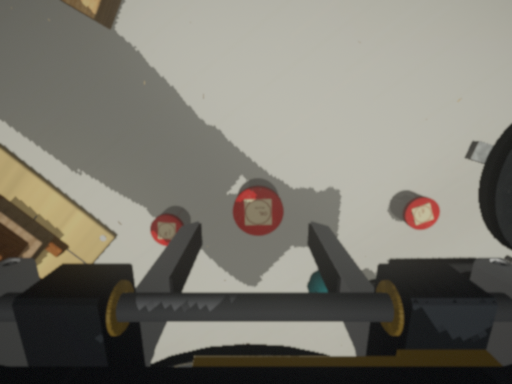

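The tin at (258,211) is centred between the fingers, and the small tin at (167,229) is clear of the left one. The thick block measures centred at (530.9,-53.4), at 11 degrees, with its top at 68.8 mm. Next I'll grip the tin.

Call:
servo_tool(motion=[[[0, 0, -0.05, 0, 0, 0, 0.2], [0, 0, -0.11, 0, 0, 0, 0.2], [0, 0, -0.16, 0, 0, 0, 0.2], [0, 0, -0.187, 0, 0, 0, 0.2], [0, 0, -0.187, 0, 0, 0, 0.2], [0, 0, -0.187, 0, 0, 0, 1], [0, 0, -0.187, 0, 0, 0, 1], [0, 0, -0.187, 0, 0, 0, 1], [0, 0, -0.187, 0, 0, 0, 1], [0, 0, -0.187, 0, 0, 0, 1]]], newtons=30)

```text
clock: 23.1
eef_pos: [646.8, 184.6, 12.6]
eef_rot: [3.141, 0.001, 2.515]
wrist_force: [1.0, 0.7, 4.5]
finger_gap: 44.5
finger_force: 30.0
```

Call:
servo_tool(motion=[[[0, 0, 0.04, 0, 0, 0, 1], [0, 0, 0.11, 0, 0, 0, 1], [0, 0, 0.18, 0, 0, 0, 1], [-0.01, -0.02, 0.24, 0, 0, 0, 1], [-0.04, -0.09, 0.24, 0, 0, 0, 1], [-0.08, -0.16, 0.24, 0, 0, 0, 1], [-0.12, -0.24, 0.24, 0, 0, 0, 1], [-0.16, -0.32, 0.24, 0, 0, 0, 1], [-0.19, -0.39, 0.24, 0, 0, 0, 1], [-0.22, -0.45, 0.24, 0, 0, 0, 1]]])

```text
clock: 24.1
eef_pos: [535.3, -42.2, 131.9]
eef_rot: [-3.141, -0.0, 2.514]
wrist_force: [0.2, -0.4, -2.6]
finger_gap: 44.4
finger_force: 30.0
```

Call:
servo_tool(motion=[[[-0.0108, -0.02, 0, 0, 0, 0, 1], [-0.0108, -0.026, -0.02, 0, 0, 0, 1], [-0.0108, -0.026, -0.05, 0, 0, 0, 1], [-0.0108, -0.026, -0.075, 0, 0, 0, 1], [-0.0108, -0.026, -0.09, 0, 0, 0, 1], [-0.0108, -0.026, -0.09, 0, 0, 0, 1], [-0.0108, -0.026, -0.09, 0, 0, 0, 1]]])

```text
clock: 24.8
eef_pos: [531.3, -53.3, 87.0]
eef_rot: [3.142, 0.0, 2.515]
wrist_force: [-0.1, -0.1, -1.6]
finger_gap: 43.9
finger_force: 30.0
```

```bash
python3 - <<'E'
from h import *
d=cam('wrist','w7'); s=manip.read_state(); print(s['eef_pos'],s['eef_rot'],s['finger_gap'])
cv2.imwrite('pics/w7b.png',cv2.resize(d['frame'][80:300,100:393,::-1],(800,600),interpolation=cv2.INTER_CUBIC))
E
```

```text
[531.3812721  -53.40052428  87.3187808 ] [3.14131340e+00 5.52417656e-04 2.51485447e+00] 44.37277475307812
```

View pics/w7b.png

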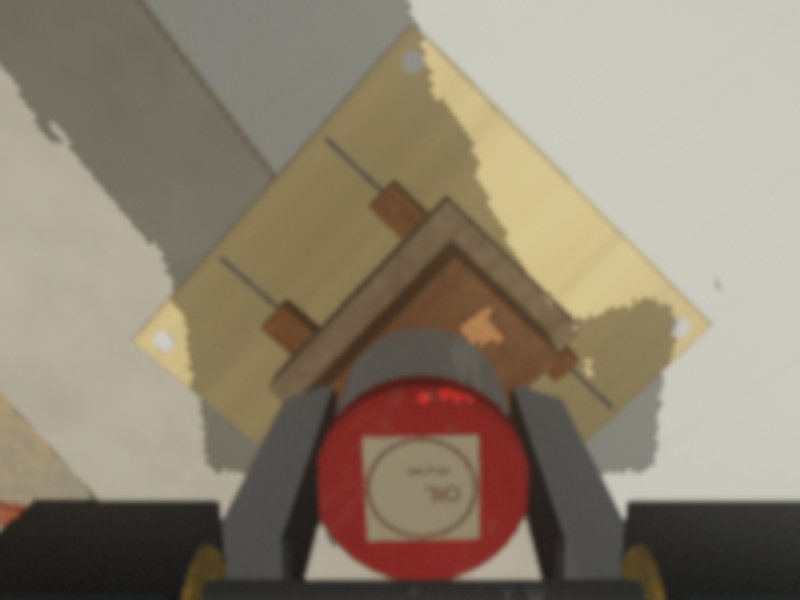

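The tin hangs upright over the thick block, and the stack beneath it is square and on the lines. Lower it slowly.

Call:
servo_tool(motion=[[[0, 0, -0.004, 0, 0, 0, 1], [0, 0, -0.008, 0, 0, 0, 1], [0, 0, -0.011, 0, 0, 0, 1], [0, 0, -0.0125, 0, 0, 0, 1], [0, 0, -0.0125, 0, 0, 0, 1], [0, 0, -0.0125, 0, 0, 0, 1]]])

```text
clock: 25.45
eef_pos: [531.3, -53.7, 81.6]
eef_rot: [3.141, 0.001, 2.514]
wrist_force: [-2.9, 1.8, 6.7]
finger_gap: 44.3
finger_force: 30.0
```

Contact is about 8 N, so it is seated. Open, wait, then rise.

Call:
servo_tool(motion=[[[0, 0, 0.001, 0, 0, 0, 1], [0, 0, 0.001, 0, 0, 0, 0.2], [0, 0, 0.001, 0, 0, 0, 0.2], [0, 0, 0.001, 0, 0, 0, 0.2], [0, 0, 0.001, 0, 0, 0, 0.2], [0, 0, 0.02, 0, 0, 0, 0.2], [0, 0, 0.08, 0, 0, 0, 0.2], [0, 0, 0.16, 0, 0, 0, 0.2], [0, 0, 0.22, 0, 0, 0, 0.2]]])

```text
clock: 26.35
eef_pos: [531.2, -53.6, 193.7]
eef_rot: [3.141, 0.002, 2.515]
wrist_force: [0.2, -0.2, -0.4]
finger_gap: 75.3
finger_force: 0.0
```

Call:
servo_tool(motion=[[[-0.02, 0.08, 0, 0, 0, 0, 0.2], [-0.06, 0.17, 0, 0, 0, 0, 0.2], [-0.1, 0.26, 0, 0, 0, 0, 0.2], [-0.14, 0.35, 0, 0, 0, 0, 0.2], [-0.18, 0.43, 0, 0, 0, 0, 0.2], [-0.2, 0.5, 0, 0, 0, 0, 0.2], [-0.2, 0.5, 0, 0, 0, 0, 0.2], [-0.2, 0.5, 0, 0, 0, 0, 0.2]]])

```text
clock: 27.15
eef_pos: [430.9, 196.7, 191.2]
eef_rot: [3.141, 0.0, 2.516]
wrist_force: [0.2, -0.9, 0.2]
finger_gap: 75.0
finger_force: 0.0
```

```bash
python3 - <<'E'
from h import *
d=cam('top','top3'); t=pts(d)
for n,lo,hi,r in [('tin',110,130,40),('thick',60,80,50),('wide',30,50,60)]:
    m=(t[...,2]>lo)&(t[...,2]<hi)&(np.hypot(t[...,0]-531,t[...,1]+53)<r); q=t[m][:,:2].astype(np.float32)
    print(n,m.sum(),cv2.minAreaRect(q),cv2.minEnclosingCircle(q),np.percentile(t[m][:,2],[5,50,95]))
s=cam('scene','scene3')
a=cv2.resize(d['frame'][150:265,300:415,::-1],(600,600),interpolation=cv2.INTER_CUBIC)[:,:400+60]
b=cv2.resize(s['frame'][100:220,270:388,::-1],(600,600),interpolation=cv2.INTER_CUBIC)[:,:400]
a=cv2.resize(d['frame'][150:265,310:405,::-1],(400,484)); b=cv2.resize(s['frame'][100:220,285:385,::-1],(400,484))
cv2.imwrite('pics/end.png',np.hstack([a,b]))
E
```

```text
tin 422 ((531.119140625, -53.761104583740234), (44.669822692871094, 45.30009841918945), 27.612171173095703) ((531.0399169921875, -53.47700119018555), 23.2600154876709) [115.17883274 118.0378047  120.73161758]
thick 229 ((530.8300170898438, -52.85940933227539), (41.963443756103516, 70.75993347167969), 10.599764823913574) ((530.858154296875, -52.847599029541016), 39.39860153198242) [63.56326945 68.65086908 74.49908714]
wide 358 ((530.45068359375, -52.34397506713867), (60.172027587890625, 84.74642181396484), 10.498686790466309) ((531.117431640625, -52.435508728027344), 50.55120849609375) [35.30864794 38.80209613 44.51315124]
```

View pics/end.png

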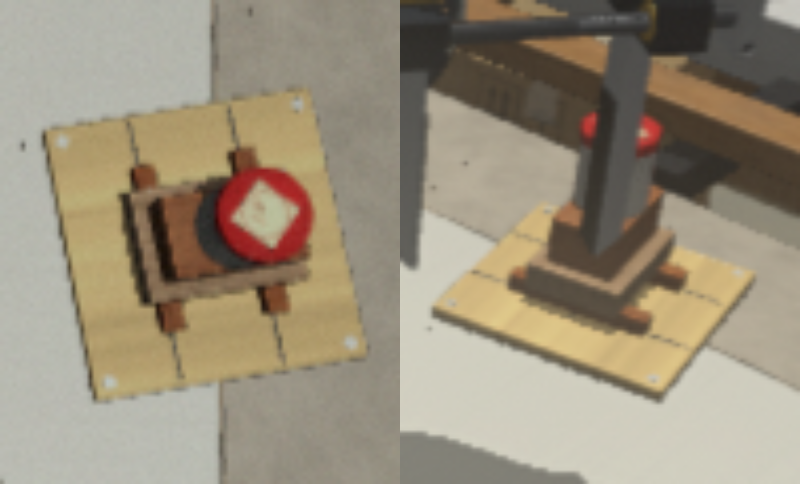

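The left half shows the sticks on both lines at (145,175)–(172,318) and (245,158)–(274,300), with the blocks square and the tin at (265,214). The measurements put each layer within about 1.5 mm of the board's centre, and the arm is clear of the stack. Handing in.

```bash
python3 -c "
from cell import manip; print(manip.sign_off())"
```

```text
the job is handed in; nothing more can be done
None
```

The glue-up dry run is done and handed in at about 27 s of the 122 s allowed: sticks on their lines, both blocks and the tin within about 1.5 mm of the board's centre, and everything released.

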